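# Pinch-release jaw: register a bearing under the measuring head

## Task

Pinch the two red release buttons of the sliding jaw together between the fingers, slide the jaw up the sloping bed so that it pushes the bearing home against both stop pins under the measuring head, then let go so that the jaw locks there and holds the bearing. Leave the other things on the bench where they are.

Things in the scene. Friction and masses are not known exactly. Their poses are not given: they have to be found in the camera images.
- bed: Fixed measuring stand with an aluminium bed, 265 mm long and 124 mm wide, that rises towards the robot's left at 35 degrees to the bench. Origin on the bed's top surface, on its centre line, 140 mm from its low end, 115 mm above the bench. Axes: x up the slope, y left across the bed, z square out of the bed. A 40 mm wide slot runs along the centre line.
- seat (a point): Point on the bed's surface where the middle of the bearing's underside must end, 60 mm up the slope from the bed's origin. Axes as the bed's. The two steel stop pins (12 mm diameter, 24 mm tall) stand 35 mm further up, 35 mm to either side: an 88 mm ring here touches both.
- head_front (a point): Middle of the lower front edge of the grey measuring head, a box 96 mm wide that overhangs the seat. Its front face is square to the bed, 64 to 150 mm out from the bed's surface, and lies 62 mm up the slope from the middle of the buttons when the jaw is home: an upright gripper would strike it, one square to the bed (tilted 35 degrees) does not.
- pinch_mid (a point): Point midway between the jaw's two red buttons, 24 mm out from the bed; moves with the jaw, axes as the bed's. The buttons are red tabs on the left and right of the jaw's dark body (18 mm wide, 44 mm tall), 24 mm long along the slope, from 6 to 42 mm out from the bed. Their outer faces are 54 mm apart at rest, 36 mm when fully pressed.
- jaw_face (a point): Point on the bed where the jaw meets the low edge of the bearing, on the centre line, 36 mm up the slope from the middle of the buttons; moves with the jaw. The jaw's aluminium plate (90 mm wide, 28 mm tall) has its back 26 mm and its front 33 mm from the middle of the buttons; two white posts (12 mm diameter, 26 mm tall) stand before it, 28.7 mm to either side, and cradle the bearing.
- jaw (a joint): Travel of the jaw up the bed in m (0 at the start, at the low end; limit 0.12). It touches a fully seated bearing at about 0.080. Spring catches on its buttons lock it at the start and again from 0.078 on: let go there, it cannot slide back below 0.078. Let go anywhere between, it slides back down. With both buttons pressed it runs free; some 8 to 12 N moves it up with the bearing.
- button_left (a joint): Press of the left (+y) button towards the middle in m: 0 out (catch engaged), 0.009 fully in. The catch is free from 0.003 on; away from the two locking places it rubs on the slot wall and holds the button in by 3 mm. Spring: 8 N to start, about 12 N fully in, so grip with 20 to 30 N.
- button_right (a joint): The same for the right (-y) button, pressed towards the bed's +y.
- bearing: Loose bright steel sealed bearing (ring), 88 mm outer diameter, 22 mm thick, 0.56 kg (varies), lying flat on the sloping bed resting against the jaw's two white posts. Origin: centre of its underside; z is its axis.
- grease_pot: Bystander: white pot with green lid, 63 mm diameter, 54 mm tall, origin at the centre of its foot.
- dowel_pin: Bystander: small steel dowel, 21 mm diameter, 42 mm tall, standing, origin at the centre of its foot.
- kit_box_2: Bystander: small white and grey carton, 86x105x30 mm, lying flat on another one, origin at the centre of its underside.
- bearing_box: Bystander: brown carton, 139x138x43 mm, lying flat, origin at the centre of its underside.
There are look-alikes about, which are no part of the job. What is shaped like the bearing but green or pink is not meant.

How it is judged:
On the way:
1. both release buttons are pinched in (each at least 3 mm) at once (value of joint each of button_left, button_right above 0.003 m), for 0.2 s.
At the end, for the whole second after the job is handed in: The bearing lies flat on the bed against both stop pins (centre within 4 mm of the seat) and at rest, the jaw stands against it (jaw travel over 0.076 m), and both buttons have sprung back out (within 1 mm), so that the jaw is locked (distance between bearing and seat below 0.004 m and angle between bearing's own z axis and vertical between 0.52 and 0.7 rad and value of joint jaw above 0.076 m and value of joint each of button_left, button_right below 0.001 m and linear speed of bearing below 0.01 m/s); the robot touches nothing.
It fails at once if a bystander (grease pot, dowel or carton) is shifted by more than 30 mm (distance of any of grease_pot, dowel_pin, kit_box_2, bearing_box from where it was at the start of the episode above 0.03 m).
It also fails if it takes over 35 s, if anything falls off the work surface, if the arm or the gripper's body presses on something with over 40 N, if the wrist force passes 120 N, or if a joint passes its speed limit or range.

## Robot

A 6-joint arm with a two-finger parallel gripper is mounted at the origin on the work surface; the furniture and walls round the work are solid. World frame = base frame: x ahead of the robot, y to its left, z up, the work surface at z = 0. Lengths are in m, angles in rad, forces in N, time in s.
With the tool pointing down it reaches from about 0.25 to 0.725 m from the base axis. Payload 4 kg.
Tool frame: the origin (TCP) lies midway between the tips of the shut fingers; the grasp point (between the pads) lies bot.pinch_z behind it (bot.pinch_z is the distance from the TCP to the grasp point, in m); z points along the fingers, y is the direction in which the jaws open and shut (so a half turn about z gives the same grasp; the last joint's range is limited). The gripper opens to 85 mm and grips with 20 to 120 N. Pads are 22 mm wide; open, the fingers measure 114 mm over their backs; the gripper's body (76 mm by 85 mm) begins 54 mm behind the grasp point. The pads swing forward as they close: fully open they stand 13 mm farther back than shut.
Start: joints at [1.163, 0.241, 0.005, 1.335, 0, 1.571], TCP at [0.198, 0.459, 0.231] pointing down, gripper open.
Joint ranges: [-2.72, 2.72], [-1.05, 1.87], [-1.09, 1.28], [-1.99, 2.15], [-1.42, 1.44], [-3.14, 3.14]. Speed limits (rad/s): [2.79, 2.79, 3.14, 3.14, 3.14, 3.14].

## Interface

Orientations are given as a unit quaternion [x, y, z, w].
In Python, from workcell import bot gives the robot as it stands. The module is installed in compiled form; this text tells all that it offers.
- The arm moves only by the tool move_arm, never from a script. Its argument "series" is a list that holds one entry, the list of rows, each a list of 7 numbers: the shift along the world's x, y, z in cm, then the turn, a rotation vector about the world's x, y, z in degrees, then the opening, from 0 (shut) to 1 (fully open). A call has exactly 5 rows; each row shifts and turns the pose as measured when the row begins; what a row does not reach is not made up. A row lasts 1/10 s, in which the tool goes at most 50 mm and 8.59 degrees, less where a joint would pass 70% of its speed; a pose out of reach is approached as far as the arm can. A call with a gripper value outside its range is refused whole. The fingers move at their own pace and stop on an object; the grip force is fixed at half the most. Time passes only in rows, so rows that do not move let the fingers close, or fill a call up. It gives the time, the measured TCP pose, the force and the opening at its end, in the units of the state.
- bot.get_obs(): the state, without advancing time (a new reading comes with each control period).
- bot.camera(name): name is "side" or "top"; returns (picture, depth): 384x512x3 uint8, red, green, blue; 384x512 float32, m along the optical axis (not along the pixel's ray), 0 where there is no reading.
- bot.camera_info(name): a dict with "vfov" (degrees; the focal length in pixels is half the picture's height over the tangent of half this angle, whatever the lens; pixels are square), "cx", "cy" (the principal point, pixels), "cam_to_world" (4x4, takes a point from camera to world coordinates). Camera axes: x right, y down, z forward; pixel columns grow to the right and rows downward; lengths in m; the calibration is good to about 2 mm. A picture is of the moment at which its call begins. camera_info takes no time and is no camera call.
- bot.job_done(): hands the job in, once; it reports no verdict.
Trained networks look in the newest picture that a camera, given by its name, has taken for a name from the list of things; names that differ only in an ending like _2 or _b are one class to them, and where a whole thing is asked for, a point or a joint stands for the part that bears it (a point fixed in the world has none). Each returns a list of dicts, best first, with "confidence" (0 to 1); they miss things now and then, are a little off and sometimes report something else, mostly with a low value. They report only what shows in the picture. A call takes as long as a camera call. They do not tell look-alikes from the thing itself.
- bot.find_in(camera, target): "at" ([x, y, z] in m, in world coordinates, good to about 4 mm: the middle of the surface that is visible of it).
The state is a dict: "clock": time; "joint_pos": joint angles; "joint_vel": joint speeds; "tau": joint torques, N m; "eef_pos": TCP position; "tool_rot": TCP orientation; "ft_force": force on the tool from outside, world axes, zero at the start; "ft_torque": the same for the moment, N m; "grip_width": finger opening in m.
Only numpy, scipy, OpenCV 4.12 (cv2) and the standard library are available. Lean on these libraries where they do the work, as an engineer would, in place of code of your own. Each camera call takes 0.05 s, during which the arm holds its last target.

## Working session

There is one attempt and no reset: what is moved stays moved. The work goes in short steps, Python scripts to look and compute and a tool call to move; the robot and the scene stay as the last step left them, time stands still between calls to the robot, and variables do not carry over. Pictures are saved under pics/ and viewed, and the job is handed in when it is done.

Besides the shell and the picture viewer there is one more tool, called after "Emit:" by a JSON object that holds its "op" and its "data", one argument or row to a line. move_arm: Moves the arm, as the interface text tells. Its arguments: {"type":"object","properties":{"series":{"type":"array","items":{"type":"array","items":{"type":"array","items":{"type":"number"}}}}},"required":["series"]}

```bash
mkdir -p pics
python3 - <<'E'
from workcell import bot
import cv2
for n in ("side","top"):
    p,d=bot.camera(n); cv2.imwrite(f"pics/{n}0.png",p[:,:,::-1])
    for t in ("bearing","jaw_face","pinch_mid","jaw","button_left","button_right","bed"):
        try: print(n,t,[([round(float(v),3) for v in r["at"]],round(r["confidence"],2)) for r in bot.find_in(n,t)][:3])
        except Exception as e: print(n,t,e)
o=bot.get_obs(); print(o["clock"],o["eef_pos"],o["tool_rot"],o["grip_width"],bot.pinch_z)
E
```

```text
side bearing [([0.267, 0.223, 0.024], 0.93), ([0.592, 0.121, 0.12], 0.81), ([0.734, 0.035, 0.019], 0.63)]
side jaw_face [([0.574, 0.051, 0.091], 0.59), ([0.575, 0.127, 0.14], 0.16)]
side pinch_mid [([0.574, 0.05, 0.088], 0.61)]
side jaw [([0.572, 0.054, 0.089], 0.89), ([0.577, 0.13, 0.137], 0.46)]
side button_left []
side button_right []
side bed [([0.579, 0.125, 0.139], 0.56), ([0.574, 0.049, 0.089], 0.18)]
top bearing [([0.272, 0.232, 0.023], 0.83), ([0.741, 0.041, 0.018], 0.78), ([0.584, 0.105, 0.108], 0.7)]
top jaw_face [([0.579, 0.067, 0.093], 0.65)]
top pinch_mid [([0.583, 0.064, 0.09], 0.69)]
top jaw [([0.577, 0.07, 0.093], 0.77)]
top button_left []
top button_right [([0.583, 0.144, 0.235], 0.42)]
top bed [([0.58, 0.145, 0.232], 0.69)]
0.8 [0.19829537 0.45900062 0.2313363 ] [2.02491286e-01 9.79284064e-01 3.31887459e-05 1.44990255e-06] 0.08510878361393207 0.0187
```

View pics/side0.png

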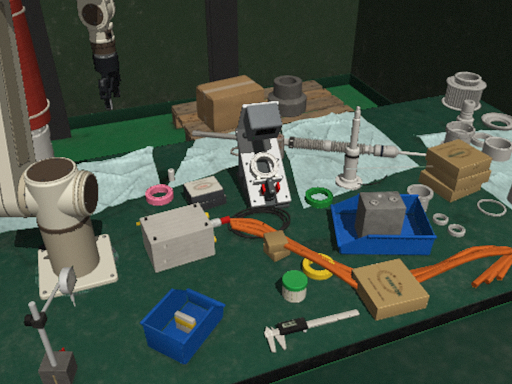

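View pics/top0.png

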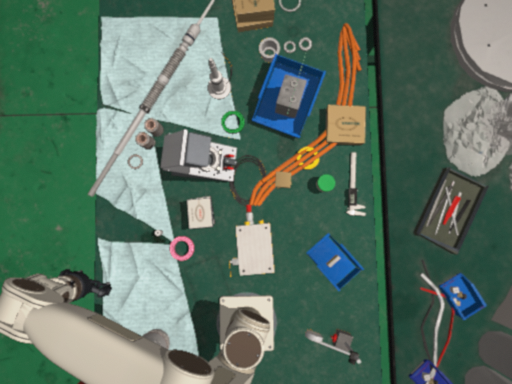

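Candidates in the side view: the pink ring at (159,194), the green ring at (319,197), the yellow ring at (318,267), and the bright ring on the sloping bed at (264,166). I choose the one on the bed, with the jaw and its red buttons at about (270,187).

```bash
cat > h.py <<'E'
from workcell import bot
import numpy as np, cv2
def cloud(n,p,d):
    i=bot.camera_info(n); f=d.shape[0]/2/np.tan(np.radians(i["vfov"])/2)
    v,u=np.mgrid[:d.shape[0],:d.shape[1]]
    P=np.stack([(u-i["cx"])/f*d,(v-i["cy"])/f*d,d],-1)
    T=np.array(i["cam_to_world"]); return P@T[:3,:3].T+T[:3,3]
E
python3 - <<'E'
from h import *
for n,(a,b,c,e) in {"side":(90,220,215,310),"top":(115,195,145,260)}.items():
    p,d=bot.camera(n); np.savez(f"{n}0.npz",p=p,d=d)
    W=cloud(n,p,d)
    cv2.imwrite(f"pics/{n}c0.png",cv2.resize(p[a:b,c:e,::-1],None,fx=4.5 if n=="side" else 6,fy=4.5 if n=="side" else 6,interpolation=cv2.INTER_CUBIC))
    print(n,bot.camera_info(n)["cam_to_world"],bot.camera_info(n)["vfov"])
    h=p.astype(int); red=(h[...,0]>110)&(h[...,1]<60)&(h[...,2]<60)&(d>0)&(abs(W[...,0]-.58)<.1)&(abs(W[...,1]-.07)<.1)
    v,u=np.nonzero(red)
    for k in range(len(v)): print(u[k],v[k],W[v[k],u[k]].round(3))
E
```

```text
side [[ 0.93590883 -0.20470744  0.28665227  0.09662149]
 [-0.3522326  -0.5378448   0.76593418 -1.08114315]
 [-0.00261799 -0.81781284 -0.57547833  0.92892797]
 [ 0.          0.          0.          1.        ]] 42.29508150739051
277 182 [0.601 0.044 0.098]
278 182 [0.607 0.049 0.094]
277 183 [0.601 0.043 0.096]
278 183 [0.605 0.045 0.093]
262 184 [0.556 0.051 0.098]
263 184 [0.56  0.053 0.096]
264 184 [0.576 0.084 0.073]
277 184 [0.6   0.04  0.095]
278 184 [0.604 0.042 0.092]
262 185 [0.556 0.051 0.095]
263 185 [0.556 0.043 0.1  ]
264 185 [0.573 0.077 0.074]
277 185 [0.6   0.04  0.091]
278 185 [0.602 0.037 0.092]
262 186 [0.555 0.05  0.092]
263 186 [0.557 0.046 0.094]
264 186 [0.573 0.078 0.069]
277 186 [0.598 0.037 0.09 ]
278 186 [0.6   0.034 0.091]
262 187 [0.553 0.045 0.092]
263 187 [0.556 0.042 0.093]
264 187 [0.557 0.038 0.096]
278 187 [0.6   0.032 0.089]
279 187 [0.603 0.033 0.087]
263 188 [0.554 0.04  0.091]
264 188 [0.559 0.042 0.089]
265 188 [0.582 0.091 0.051]
278 188 [0.599 0.03  0.087]
279 188 [0.601 0.027 0.088]
263 189 [0.555 0.041 0.087]
264 189 [0.557 0.038 0.088]
265 189 [0.582 0.091 0.048]
263 190 [0.554 0.037 0.086]
264 190 [0.559 0.042 0.082]
265 190 [0.579 0.083 0.049]
264 191 [0.557 0.037 0.081]
top [[-0.01930413 -0.99568179  0.09080263  0.364933  ]
 [-0.99972824  0.02040987  0.01126463 -0.05318288]
 [-0.01306925 -0.0905605  -0.9958052   1.50244929]
 [ 0.          0.          0.          1.        ]] 51.12678844913081
227 155 [0.604 0.056 0.09 ]
228 155 [0.603 0.052 0.098]
229 155 [0.602 0.048 0.098]
230 155 [0.602 0.045 0.1  ]
229 156 [0.6   0.049 0.09 ]
230 156 [0.601 0.046 0.086]
229 166 [0.57  0.052 0.051]
227 167 [0.56  0.056 0.096]
228 167 [0.559 0.052 0.101]
229 167 [0.56  0.049 0.095]
230 167 [0.57  0.05  0.024]
227 168 [0.556 0.056 0.098]
228 168 [0.556 0.052 0.102]
229 168 [0.558 0.05  0.086]
230 168 [0.555 0.045 0.104]
231 168 [0.557 0.042 0.088]
```

```bash
ls pics
```

```text
side0.png
sidec0.png
top0.png
topc0.png
```

View pics/sidec0.png

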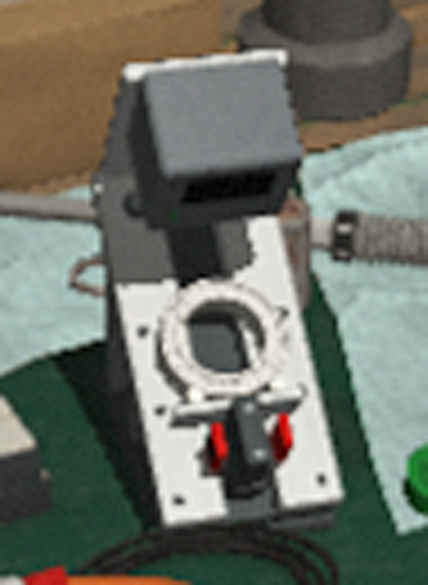

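View pics/topc0.png

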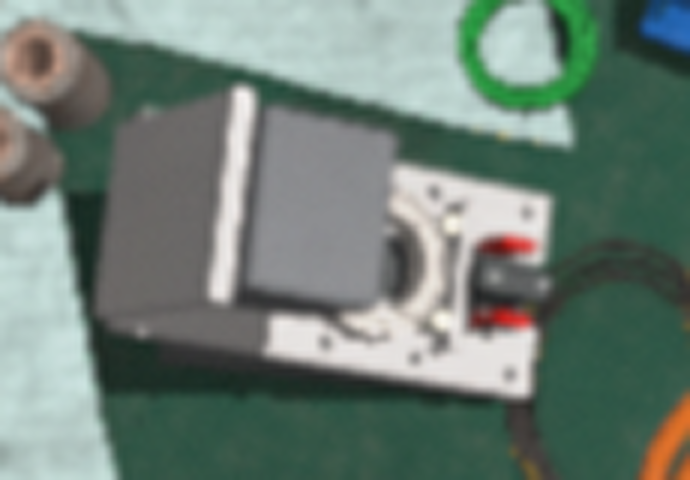

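The crops show the steel ring on the bed, cradled by the posts at (190,385) and (277,390) in the side crop. The two red tabs are either side of the dark body, at (217,445) and (283,437). Next I fit the bed plane and frame.

```bash
cat > fit.py <<'E'
from h import *
z=np.load("side0.npz");p,d=z["p"],z["d"];W=cloud("side",p,d)
z=np.load("top0.npz");pt,dt=z["p"],z["d"];Wt=cloud("top",pt,dt)
for nm,p,W,d in(("side",p,W,d),("top",pt,Wt,dt)):
    m=(d>0)&(p.min(-1)>130)&(abs(W[...,0]-.59)<.11)&(W[...,1]>0)&(W[...,1]<.3)&(W[...,2]<.22)&(W[...,2]>.03)
    Q=W[m]; best=None
    rng=np.random.default_rng(0)
    for _ in range(3000):
        a=Q[rng.choice(len(Q),3,False)]; n=np.cross(a[1]-a[0],a[2]-a[0]); 
        if np.linalg.norm(n)<1e-6: continue
        n/=np.linalg.norm(n); n*=np.sign(n[2]); 
        if abs(np.arccos(n[2])-np.radians(35))>.15: continue
        k=(abs((Q-a[0])@n)<.003).sum()
        if best is None or k>best[0]: best=(k,n,a[0])
    I=Q[abs((Q-best[2])@best[1])<.004]; c=I.mean(0); n=np.linalg.svd(I-c)[2][2]; n*=np.sign(n[2])
    print(nm,len(Q),len(I),"n",n.round(4),"tilt",np.degrees(np.arccos(n[2])),"yaw(up dir from +y to -x)",np.degrees(np.arctan2(n[0],-n[1])),"c",c.round(4),"rms",((I-c)@n).std())
    x=np.cross(np.array([0,0,1]),n); y=-x/np.linalg.norm(x); y=np.cross(n,np.cross(y,n)); ux=np.cross(y,n)
    if ux[2]<0: ux=-ux; y=-y
    L=np.stack([(I-c)@ux,(I-c)@y],1).astype(np.float32)
    print(" rect mm",[np.round(v,4) for v in (lambda r:(r[0],r[1],r[2]))(cv2.minAreaRect(L*1000))], "ux",ux.round(3),"y",y.round(3))
    for yv in np.arange(L[:,0].min(),L[:,0].max(),.012):
        s=L[abs(L[:,0]-yv)<.006]; 
        if len(s)>5: print("  x%.3f y %.4f..%.4f n%d"%(yv,s[:,1].min(),s[:,1].max(),len(s)))
E
python3 fit.py
```

```text
side 1466 813 n [-0.0744 -0.57    0.8183] tilt 35.088327716223716 yaw(up dir from +y to -x) -7.436959487537385 c [0.5877 0.1039 0.0858] rms 0.002037885436786273
 rect mm [array([38.984 ,  0.6081]), array([254.2928, 124.6078]), np.float64(0.1611)] ux [0.106 0.811 0.575] y [-0.992  0.129  0.   ]
  x-0.088 y -0.0602..0.0611 n43
  x-0.076 y -0.0620..0.0623 n72
  x-0.064 y -0.0597..0.0617 n75
  x-0.052 y -0.0606..0.0618 n65
  x-0.040 y -0.0615..0.0627 n54
  x-0.028 y -0.0606..0.0624 n65
  x-0.016 y -0.0603..0.0621 n32
  x-0.004 y -0.0596..0.0624 n31
  x0.008 y -0.0615..0.0628 n42
  x0.020 y -0.0612..0.0605 n37
  x0.032 y -0.0610..0.0625 n35
  x0.044 y -0.0612..0.0627 n47
  x0.056 y -0.0601..0.0625 n29
  x0.068 y -0.0614..0.0612 n45
  x0.080 y -0.0602..0.0626 n64
  x0.092 y -0.0599..0.0600 n34
  x0.104 y -0.0603..-0.0400 n16
  x0.116 y -0.0603..-0.0387 n19
  x0.128 y -0.0540..-0.0407 n6
top 793 441 n [-0.0721 -0.5704  0.8182] tilt 35.09766885729747 yaw(up dir from +y to -x) -7.204149801560522 c [0.571  0.0936 0.076 ] rms 0.0020380672258099248
 rect mm [array([ 16.9511, -14.5596]), array([177.7556, 124.4437]), np.float64(0.1197)] ux [0.103 0.812 0.575] y [-0.992  0.125  0.   ]
  x-0.072 y -0.0715..0.0444 n20
  x-0.060 y -0.0741..0.0462 n47
  x-0.048 y -0.0758..0.0475 n48
  x-0.036 y -0.0769..0.0461 n38
  x-0.024 y -0.0742..0.0471 n48
  x-0.012 y -0.0756..0.0459 n21
  x0.000 y -0.0759..0.0476 n31
  x0.012 y -0.0751..0.0462 n39
  x0.024 y -0.0761..0.0476 n28
  x0.036 y -0.0737..0.0464 n26
  x0.048 y 0.0300..0.0473 n14
  x0.060 y 0.0251..0.0463 n16
  x0.072 y 0.0228..0.0475 n23
  x0.084 y 0.0240..0.0463 n18
  x0.096 y 0.0265..0.0477 n16
```

```bash
cat >> h.py <<'E'
from scipy.spatial.transform import Rotation as R
yaw=np.radians(7.3);t=np.radians(35)
uh=np.array([np.sin(yaw),np.cos(yaw),0])
ux=np.cos(t)*uh+np.array([0,0,np.sin(t)]); n=-np.sin(t)*uh+np.array([0,0,np.cos(t)]); by=np.cross(n,ux)
O=np.array([.5924,.146,.115])
Rt=R.from_matrix(np.stack([np.cross(-by,-n),-by,-n],1))
def B(x,y,z): return O+x*ux+y*by+z*n
def tobed(p): p=np.array(p)-O; return np.array([p@ux,p@by,p@n])*1000
def st():
    o=bot.get_obs(); r=R.from_quat(o["tool_rot"]); e=(Rt*r.inv()).as_rotvec(degrees=True)
    print("t",o["clock"],"tcp",np.round(o["eef_pos"],4),"bed mm",tobed(o["eef_pos"]).round(1),"rot left deg",e.round(1),"q",np.round(o["joint_pos"],2),"F",np.round(o["ft_force"],1),"Fbed",np.round([np.dot(o["ft_force"],a) for a in(ux,by,n)],1),"w",round(o["grip_width"],4)); return o,e
def go(tgt): 
    o,e=st(); print("to go cm",((np.array(tgt)-o["eef_pos"])*100).round(2),"rot",e.round(2))
E
python3 -c "
from h import *
print(ux,n,by);go(B(-.10,0,.11));print(B(-.1,0,.009))"
```

```text
[0.10408523 0.81251236 0.57357644] [-0.07288127 -0.56892728  0.81915204] [-9.91894443e-01  1.27064609e-01  6.93889390e-18]
t 0.9 tcp [0.1983 0.459  0.2313] bed mm [280.1 430.7 -54.1] rot left deg [ 32.6  18.6 -71.5] q [1.16 0.24 0.01 1.34 0.   1.57] F [ 0.2 -1.7 -0.5] Fbed [-1.6 -0.4  0.5] w 0.0853
to go cm [ 37.57 -45.69  -8.36] rot [ 32.56  18.56 -71.49]
[0.58133555 0.05962842 0.06501472]
```

Emit:
{"op": "move_arm", "data": {
  "series": [
    [[2.5,-4,0.8,3.3,1.9,-7.1,1],[2.5,-4,0.8,3.3,1.9,-7.1,1],[2.5,-4,0.8,3.3,1.9,-7.1,1],[2.5,-4,0.8,3.3,1.9,-7.1,1],[2.5,-4,0.8,3.3,1.9,-7.1,1]]
  ]
}}

```text
clock: 1.4
eef_pos: [0.3215, 0.2611, 0.2699]
tool_rot: [0.487, 0.857, 0.127, -0.111]
ft_force: [2.0, 0.3, -0.3]
grip_width: 0.0852
```

```bash
python3 -c "
from h import *
go(B(-.10,0,.11))"
```

```text
t 1.4 tcp [0.3215 0.2611 0.2699] bed mm [154.2 283.3  81.2] rot left deg [ 15.3   9.5 -35.9] q [ 0.44 -0.03 -0.25  1.27  0.33  1.49] F [ 2.   0.3 -0.3] Fbed [ 0.3 -2.  -0.5] w 0.0852
to go cm [ 25.25 -25.89 -12.22] rot [ 15.28   9.53 -35.85]
```

Tracking is good.

Emit:
{"op": "move_arm", "data": {
  "series": [
    [[2.5,-4.2,0,3.1,1.9,-7.2,1],[2.5,-4.2,0,3.1,1.9,-7.2,1],[3,-3.8,0,3.1,1.9,-7.2,1],[3,-3.8,0,3.1,1.9,-7.2,1],[3,-3.8,0,3.1,1.9,-7.2,1]]
  ]
}}

```text
clock: 1.9
eef_pos: [0.4654, 0.0557, 0.2748]
tool_rot: [0.725, 0.617, 0.236, -0.196]
ft_force: [0.2, -0.3, 0.2]
grip_width: 0.0856
```

```bash
python3 -c "
from h import *
go(B(-.10,0,.11))"
```

```text
t 1.9 tcp [0.4654 0.0557 0.2748] bed mm [  5.  114.5 191.5] rot left deg [-0.7  0.5  2. ] q [-0.27  0.16 -0.13  1.35  0.62  1.44] F [ 0.2 -0.3  0.2] Fbed [-0.1 -0.2  0.3] w 0.0856
to go cm [ 10.86  -5.35 -12.7 ] rot [-0.65  0.53  1.99]
```

Emit:
{"op": "move_arm", "data": {
  "series": [
    [[2.8,-2.2,-1,-0.3,0.2,1,1],[2.8,-2.0,-2,-0.3,0.2,1,1],[2.8,-1,-3.2,0,0,0,1],[2.2,0,-3.2,0,0,0,1],[0,0,-3,0,0,0,1]]
  ]
}}

```text
clock: 2.4
eef_pos: [0.582, -0.01, 0.1499]
tool_rot: [0.72, 0.626, 0.232, -0.19]
ft_force: [-0.4, 0.6, 0.0]
grip_width: 0.0855
```

Run:
```python
from h import *
go(B(-.10,0,.11))
for n_,(a,b,c,e) in {"side":(90,220,190,320),"top":(105,205,145,275)}.items():
    p,d=bot.camera(n_); np.savez(f"{n_}1.npz",p=p,d=d)
    cv2.imwrite(f"pics/{n_}1.png",cv2.resize(p[a:b,c:e,::-1],None,fx=4.5,fy=4.5,interpolation=cv2.INTER_CUBIC))
```

```text
t 2.4 tcp [ 0.582  -0.01    0.1499] bed mm [-107.8   -9.5  118.1] rot left deg [0.2 0.9 0.9] q [-0.32  0.51  0.04  1.2   0.6   1.36] F [-0.4  0.6  0. ] Fbed [ 0.5  0.5 -0.3] w 0.0855
to go cm [-0.8   1.21 -0.22] rot [0.23 0.88 0.94]
```

View pics/side1.png

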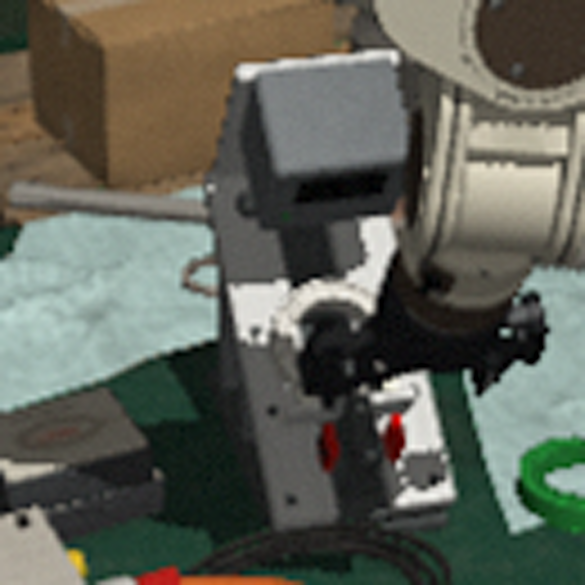

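View pics/top1.png

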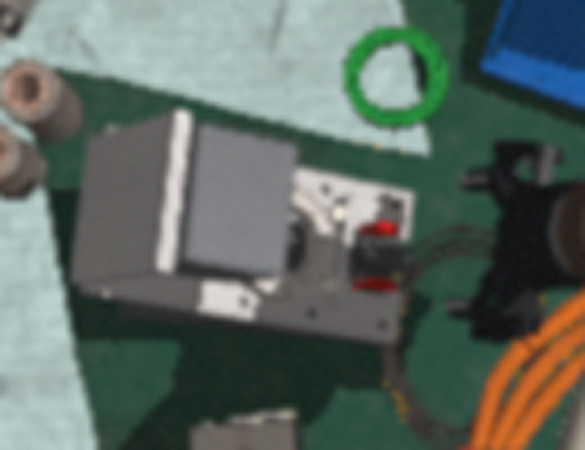

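The top view shows the open fingers at (475,180) and (465,308), straddling the buttons at (380,228) and (375,284), with everything clear. I'll check the button position in the bed frame.

Run:
```python
from h import *
for s in("side0","top0","side1","top1"):
    z=np.load(s+".npz");p=z["p"].astype(int);d=z["d"];W=cloud(s[:-1],p,d)
    m=(p[...,0]>90)&(p[...,0]>2.2*p[...,1])&(p[...,0]>2.2*p[...,2])&(d>0)
    L=np.array([tobed(w) for w in W[m]]); L=L[(L[:,2]>4)&(L[:,2]<48)&(abs(L[:,1])<40)&(abs(L[:,0]+100)<40)]
    print(s,len(L),"x pct",np.percentile(L[:,0],[3,50,97]).round(1),"left",np.median(L[L[:,1]>0],0).round(1),"right",np.median(L[L[:,1]<0],0).round(1))
go(B(-.10,0,.06))
```

```text
side0 35 x pct [-111.2 -101.9  -89.2] left [-101.9   23.4   40. ] right [-101.7  -22.7   41.1]
top0 23 x pct [-103.6  -88.7  -85.1] left [-87.6  22.1  39.5] right [-91.4 -21.4  37.6]
side1 14 x pct [-109.8  -97.4  -91.3] left [-100.4   22.4   42.5] right [-96.3 -23.7  42.8]
top1 18 x pct [-105.9  -92.2  -85.4] left [-96.1  22.   37.1] right [-91.3 -22.5  40.2]
t 2.5 tcp [ 0.5767 -0.0086  0.1466] bed mm [-109.1   -4.1  115. ] rot left deg [0.1 0.2 0.9] q [-0.32  0.51  0.03  1.2   0.6   1.36] F [-0.4  0.4 -0.1] Fbed [ 0.3  0.4 -0.3] w 0.0853
to go cm [ 0.09  3.92 -3.98] rot [0.07 0.19 0.93]
```

Emit:
{"op": "move_arm", "data": {
  "series": [
    [[-0.1,1.0,-0.5,0,0.1,0.5,1],[-0.1,1.0,-0.8,0,0.1,0.4,1],[0,0.9,-1.1,0,0,0,1],[0.1,0.9,-1.3,0,0,0,1],[0,0,0,0,0,0,1]]
  ]
}}

```text
clock: 3.0
eef_pos: [0.5768, 0.0338, 0.1151]
tool_rot: [0.714, 0.632, 0.228, -0.196]
ft_force: [-1.0, -0.2, -0.4]
grip_width: 0.0857
```

```bash
python3 -c "
from h import *
go(B(-.10,0,.01))"
```

```text
t 3.0 tcp [0.5768 0.0338 0.1151] bed mm [-92.7   1.2  65.1] rot left deg [ 0.1  0.5 -0.2] q [-0.25  0.52 -0.05  1.08  0.61  1.42] F [-1.  -0.2 -0.4] Fbed [-0.5  1.  -0.1] w 0.0857
to go cm [ 0.44  2.53 -4.93] rot [ 0.11  0.49 -0.18]
```

Emit:
{"op": "move_arm", "data": {
  "series": [
    [[0,-0.3,-0.7,0,0.2,0,1],[0.1,0.6,-1.0,0,0,0,1],[0.1,0.8,-1.2,0,0,0,1],[0.1,0.8,-1.2,0,0,0,1],[0,0,0,0,0,0,1]]
  ]
}}

```text
clock: 3.5
eef_pos: [0.583, 0.0525, 0.0793]
tool_rot: [0.713, 0.634, 0.229, -0.192]
ft_force: [-0.8, -0.7, -0.2]
grip_width: 0.0856
```

```bash
python3 -c "
from h import *
go(B(-.10,0,.01))"
```

```text
t 3.5 tcp [0.583  0.0525 0.0793] bed mm [-97.4  -2.5  24.7] rot left deg [ 0.3  0.9 -0.2] q [-0.21  0.55 -0.1   0.96  0.61  1.46] F [-0.8 -0.7 -0.2] Fbed [-0.7  0.7  0.3] w 0.0856
to go cm [-0.17  0.66 -1.35] rot [ 0.29  0.92 -0.25]
```

Emit:
{"op": "move_arm", "data": {
  "series": [
    [[-0.1,0.2,-0.6,0.1,0.4,0,1],[-0.1,0.2,-0.5,0.1,0.3,0,1],[0,0.2,-0.3,0,0,0,1],[0,0,0,0,0,0,1],[0,0,0,0,0,0,1]]
  ]
}}

```text
clock: 4.0
eef_pos: [0.5827, 0.057, 0.067]
tool_rot: [0.714, 0.632, 0.227, -0.196]
ft_force: [0.8, 0.0, -0.0]
grip_width: 0.0854
```

```bash
python3 -c "
from h import *
go(B(-.10,0,.01))"
```

```text
t 4.0 tcp [0.5827 0.057  0.067 ] bed mm [-100.8   -1.7   12.1] rot left deg [ 0.1  0.4 -0.2] q [-0.2   0.57 -0.11  0.94  0.61  1.48] F [ 0.8  0.  -0. ] Fbed [ 0.1 -0.8 -0.1] w 0.0854
to go cm [-0.14  0.21 -0.12] rot [ 0.14  0.42 -0.16]
```

Emit:
{"op": "move_arm", "data": {
  "series": [
    [[-0.15,0.1,-0.1,0,0.2,0,1],[0,0,0,0,0,0,0.3],[0,0,0,0,0,0,0.3],[0,0,0,0,0,0,0.3],[0,0,0,0,0,0,0.3]]
  ]
}}

```text
clock: 4.5
eef_pos: [0.5815, 0.0557, 0.0693]
tool_rot: [0.716, 0.631, 0.226, -0.196]
ft_force: [-7.1, -1.1, 2.2]
grip_width: 0.0332
```

```bash
python3 -c "
from h import *
st()"
```

```text
t 4.5 tcp [0.5815 0.0557 0.0693] bed mm [-100.7   -0.6   14.7] rot left deg [0.2 0.3 0. ] q [-0.2   0.56 -0.11  0.95  0.61  1.48] F [-7.1 -1.1  2.2] Fbed [-0.4  6.9  2.9] w 0.0332
```

Emit:
{"op": "move_arm", "data": {
  "series": [
    [[0,0,0,0,0,0,0],[0,0,0,0,0,0,0],[0,0,0,0,0,0,0],[0,0,0,0,0,0,0],[0,0,0,0,0,0,0]]
  ]
}}

```text
clock: 5.0
eef_pos: [0.5814, 0.0557, 0.0695]
tool_rot: [0.716, 0.631, 0.226, -0.196]
ft_force: [-0.7, -0.3, 1.1]
grip_width: 0.0331
```

Run:
```python
from h import *
st()
p,d=bot.camera("side")
cv2.imwrite("pics/side2.png",cv2.resize(p[90:220,190:320,::-1],None,fx=4.5,fy=4.5,interpolation=cv2.INTER_CUBIC))
```

```text
t 5.0 tcp [0.5814 0.0557 0.0695] bed mm [-100.6   -0.5   14.9] rot left deg [0.2 0.3 0. ] q [-0.2   0.56 -0.11  0.95  0.61  1.48] F [-0.7 -0.3  1.1] Fbed [0.3 0.6 1.1] w 0.0331
```

View pics/side2.png

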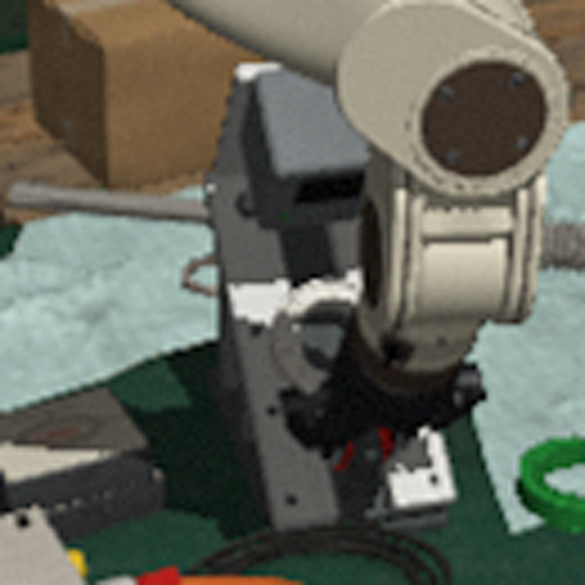

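The fingers have closed stably on the buttons: both red tabs, at (345,455) and (385,440), have moved in. Now I slide a first portion.

Emit:
{"op": "move_arm", "data": {
  "series": [
    [[0.05,0.4,0.29,0,0,0,0],[0.05,0.4,0.29,0,0,0,0],[0.05,0.4,0.29,0,0,0,0],[0.05,0.4,0.29,0,0,0,0],[0.05,0.4,0.29,0,0,0,0]]
  ]
}}

```text
clock: 5.55
eef_pos: [0.5818, 0.0598, 0.0724]
tool_rot: [0.724, 0.631, 0.211, -0.184]
ft_force: [0.6, -10.4, -6.5]
grip_width: 0.0325
```

```bash
python3 -c "
from h import *
st()"
```

```text
t 5.55 tcp [0.5818 0.0598 0.0724] bed mm [-95.6  -0.5  15. ] rot left deg [ 2.4 -0.3  0.5] q [-0.18  0.55 -0.11  0.94  0.57  1.52] F [  0.6 -10.4  -6.5] Fbed [-12.1  -1.9   0.6] w 0.0325
```

Emit:
{"op": "move_arm", "data": {
  "series": [
    [[0.1,0.8,0.57,1,0,0,0],[0.1,0.8,0.57,1,0,0,0],[0.1,0.8,0.57,1,0,0,0],[0.1,0.8,0.57,1,0,0,0],[0.1,0.8,0.57,1,0,0,0]]
  ]
}}

```text
clock: 6.05
eef_pos: [0.5848, 0.0834, 0.0891]
tool_rot: [0.722, 0.623, 0.224, -0.203]
ft_force: [-0.7, -8.6, -4.3]
grip_width: 0.0328
```

Run:
```python
from h import *
st()
p,d=bot.camera("side")
cv2.imwrite("pics/side3.png",cv2.resize(p[90:220,190:320,::-1],None,fx=4.5,fy=4.5,interpolation=cv2.INTER_CUBIC))
```

```text
t 6.05 tcp [0.5848 0.0834 0.0891] bed mm [-66.5  -0.4  14.9] rot left deg [-0.3 -0.8  0.9] q [-0.16  0.54 -0.1   0.96  0.61  1.55] F [-0.7 -8.6 -4.3] Fbed [-9.5 -0.4  1.5] w 0.0328
```

View pics/side3.png

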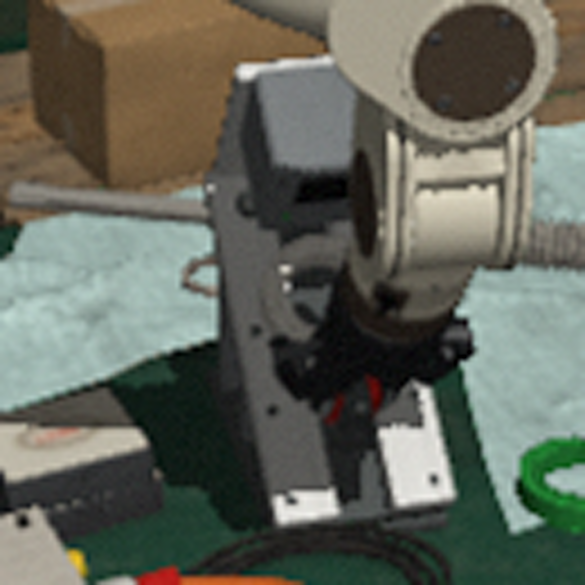

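The jaw and bearing are moving with the hand: the buttons are now at (333,408) and (373,395).

Emit:
{"op": "move_arm", "data": {
  "series": [
    [[0.1,0.8,0.57,0.3,0,0,0],[0.1,0.8,0.57,0.3,0,0,0],[0.1,0.8,0.57,0.3,0,0,0],[0.1,0.8,0.57,0.3,0,0,0],[0.1,0.8,0.57,0.3,0,0,0]]
  ]
}}

```text
clock: 6.6
eef_pos: [0.5878, 0.1078, 0.1063]
tool_rot: [0.725, 0.623, 0.217, -0.199]
ft_force: [-1.4, -10.4, -5.3]
grip_width: 0.0332
```

Run:
```python
from h import *
st()
```

```text
t 6.6 tcp [0.5878 0.1078 0.1063] bed mm [-36.5  -0.3  14.9] rot left deg [ 0.7 -1.1  1. ] q [-0.11  0.51 -0.08  0.97  0.6   1.62] F [ -1.4 -10.4  -5.3] Fbed [-11.6   0.1   1.7] w 0.0332
```

Emit:
{"op": "move_arm", "data": {
  "series": [
    [[0.08,0.65,0.46,0.5,0,0,0],[0.08,0.65,0.46,0.5,0,0,0],[0.07,0.57,0.4,0.5,0,0,0],[0.07,0.57,0.4,0.5,0,0,0],[0.07,0.57,0.4,0.5,0,0,0]]
  ]
}}

```text
clock: 7.1
eef_pos: [0.5894, 0.1213, 0.1157]
tool_rot: [0.726, 0.622, 0.215, -0.199]
ft_force: [-2.5, -15.8, -6.5]
grip_width: 0.0328
```

Run:
```python
from h import *
st()
```

```text
t 7.1 tcp [0.5894 0.1213 0.1157] bed mm [-20.   -0.2  14.9] rot left deg [ 0.7 -1.4  1.2] q [-0.08  0.5  -0.07  0.98  0.59  1.65] F [ -2.5 -15.8  -6.5] Fbed [-16.8   0.5   3.8] w 0.0328
```

Emit:
{"op": "move_arm", "data": {
  "series": [
    [[0.08,0.65,0.46,0.5,0,0,0],[0.09,0.73,0.52,0.5,0,0,0],[0.09,0.73,0.52,0.5,0,0,0],[0.09,0.73,0.52,0.5,0,0,0],[0.09,0.73,0.52,0.5,0,0,0]]
  ]
}}

```text
clock: 7.6
eef_pos: [0.5893, 0.1213, 0.1159]
tool_rot: [0.737, 0.618, 0.198, -0.188]
ft_force: [-1.4, -20.2, -11.2]
grip_width: 0.0328
```

Run:
```python
from h import *
st()
for n_,(a,b,c,e) in {"side":(90,220,190,320),"top":(105,205,145,275)}.items():
    p,d=bot.camera(n_)
    cv2.imwrite(f"pics/{n_}4.png",cv2.resize(p[a:b,c:e,::-1],None,fx=4.5,fy=4.5,interpolation=cv2.INTER_CUBIC))
```

```text
t 7.6 tcp [0.5893 0.1213 0.1159] bed mm [-19.9  -0.1  15. ] rot left deg [ 3.1 -2.3  2.1] q [-0.06  0.49 -0.06  0.98  0.55  1.69] F [ -1.4 -20.2 -11.2] Fbed [-23.   -1.2   2.4] w 0.0328
```

View pics/side4.png

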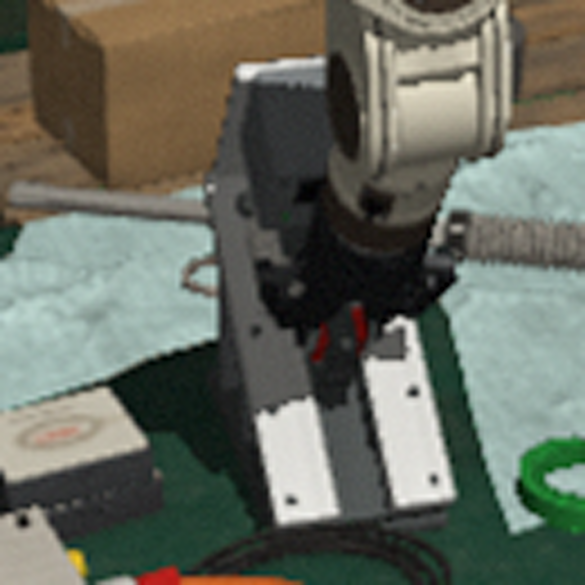

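It stalls at -19.9 mm (travel about 80.7 mm) with 23 N against the stop, so it's home. I release while keeping a small forward bias.

Emit:
{"op": "move_arm", "data": {
  "series": [
    [[0.07,0.57,0.4,1,-0.5,0.5,0.9],[0.03,0.3,0.2,1,-0.5,0.5,0.9],[0,0,0,0,0,0,1],[0,0,0,0,0,0,1],[0,0,0,0,0,0,1]]
  ]
}}

```text
clock: 8.2
eef_pos: [0.589, 0.1269, 0.117]
tool_rot: [0.728, 0.622, 0.21, -0.197]
ft_force: [0.4, 0.5, 0.6]
grip_width: 0.0853
```

Run:
```python
from h import *
go(B(-.025,0,.12))
```

```text
t 8.2 tcp [0.589  0.1269 0.117 ] bed mm [-14.7   1.   12.8] rot left deg [ 1.4 -1.7  1.2] q [-0.07  0.49 -0.07  0.98  0.58  1.67] F [0.4 0.5 0.6] Fbed [ 0.7 -0.4  0.2] w 0.0853
to go cm [-0.79 -6.95  8.19] rot [ 1.41 -1.67  1.25]
```

Emit:
{"op": "move_arm", "data": {
  "series": [
    [[0,-0.8,0.2,0.7,-0.7,0.5,1],[-0.1,-1.0,1.2,0.7,-0.7,0.5,1],[-0.1,-1.3,1.7,0,0,0,1],[-0.2,-1.7,2.4,0,0,0,1],[-0.2,-1.9,2.6,0,0,0,1]]
  ]
}}

```text
clock: 8.7
eef_pos: [0.5804, 0.0646, 0.2011]
tool_rot: [0.714, 0.631, 0.225, -0.203]
ft_force: [-0.3, 0.1, 0.5]
grip_width: 0.0856
```

Emit:
{"op": "move_arm", "data": {
  "series": [
    [[-0.2,-1.9,2.6,0,0,0,1],[-0.2,-2.5,2.4,0,0,0,1],[-1,-3.5,1.5,0,0,0,1],[-2,-4,0,0,0,0,1],[-2,-4,0,0,0,0,1]]
  ]
}}

```text
clock: 9.2
eef_pos: [0.5287, -0.0937, 0.2794]
tool_rot: [0.708, 0.637, 0.231, -0.197]
ft_force: [1.3, -0.3, -0.9]
grip_width: 0.0855
```

Run:
```python
from h import *
st()
for n_,(a,b,c,e) in {"side":(90,220,190,320),"top":(105,205,145,275)}.items():
    p,d=bot.camera(n_);np.savez(f"{n_}5.npz",p=p,d=d)
    cv2.imwrite(f"pics/{n_}5.png",cv2.resize(p[a:b,c:e,::-1],None,fx=4.5,fy=4.5,interpolation=cv2.INTER_CUBIC))
    W=cloud(n_,p,d)
    q=p.astype(int);m=(q[...,0]>90)&(q[...,0]>2.2*q[...,1])&(q[...,0]>2.2*q[...,2])&(d>0)
    L=np.array([tobed(w) for w in W[m]]); L=L[(L[:,2]>4)&(L[:,2]<48)&(abs(L[:,1])<40)&(abs(L[:,0]+50)<100)]
    if len(L): print(n_,len(L),"x pct",np.percentile(L[:,0],[3,50,97]).round(1),"left",np.median(L[L[:,1]>0],0).round(1),"right",np.median(L[L[:,1]<0],0).round(1))
    print([ (tobed(r["at"]).round(0),r["confidence"]) for r in bot.find_in(n_,"bearing")])
```

```text
t 9.2 tcp [ 0.5287 -0.0937  0.2794] bed mm [-107.1   32.7  275.7] rot left deg [-0.2  0.9 -1. ] q [-0.49  0.44  0.26  1.63  0.57  1.12] F [ 1.3 -0.3 -0.9] Fbed [-0.6 -1.3 -0.7] w 0.0855
side 31 x pct [-32.7 -24.1 -11.9] left [-25.9  23.2  40.6] right [-22.5 -22.4  40.9]
[(array([-24., 329., -97.]), 0.97), (array([-470., -183.,  247.]), 0.67), (array([-133., -160.,  -24.]), 0.55), (array([55., 34., 23.]), 0.45)]
top 18 x pct [-27.3 -19.6 -11. ] left [-19.7  22.7  41. ] right [-17.5 -21.8  40.1]
[(array([-15., 329., -98.]), 0.75), (array([-125., -161.,  -31.]), 0.63)]
```

View pics/side5.png

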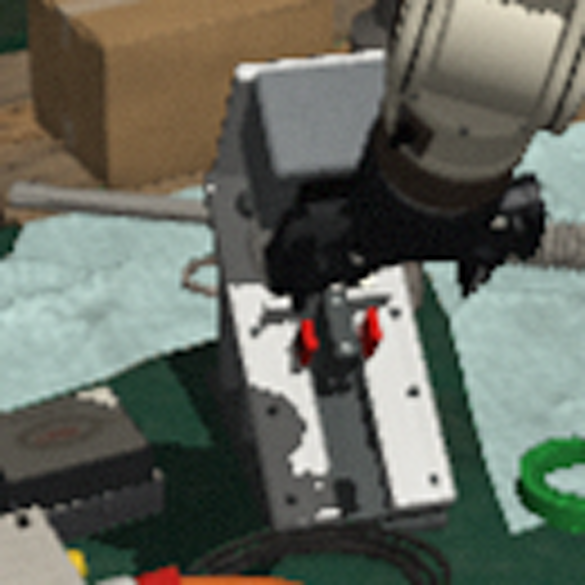

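View pics/top5.png

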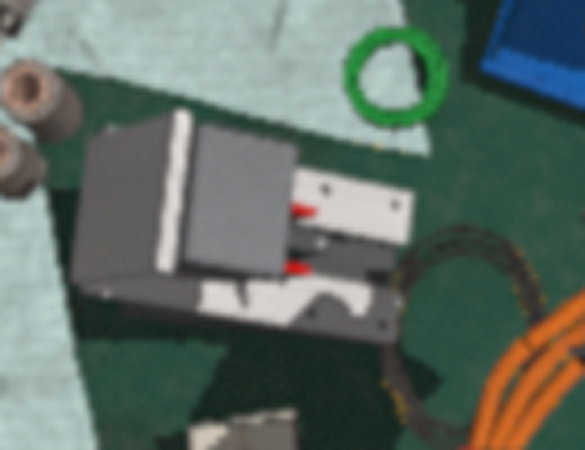

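The buttons are out (faces at ±23 mm) and the jaw has held at about 78 mm. The hand hides the bearing at (330,250), so I move it away and check.

Emit:
{"op": "move_arm", "data": {
  "series": [
    [[-2,-4,0.5,0,0,0,1],[-2,-4,0.5,0,0,0,1],[-2,-4,0.5,0,0,0,1],[-2,-4,0.5,0,0,0,1],[-2,-4,0.5,0,0,0,1]]
  ]
}}

```text
clock: 9.9
eef_pos: [0.4314, -0.2856, 0.3062]
tool_rot: [0.701, 0.644, 0.231, -0.199]
ft_force: [0.6, -0.5, 0.6]
grip_width: 0.0853
```

Run:
```python
from h import *
st()
for n_,(a,b,c,e) in {"side":(90,220,190,320)}.items():
    p,d=bot.camera(n_);np.savez(f"{n_}6.npz",p=p,d=d)
    cv2.imwrite(f"pics/{n_}6.png",cv2.resize(p[a:b,c:e,::-1],None,fx=4.5,fy=4.5,interpolation=cv2.INTER_CUBIC))
    print([ (tobed(r["at"]).round(0),r["confidence"]) for r in bot.find_in(n_,"bearing")])
```

```text
t 9.9 tcp [ 0.4314 -0.2856  0.3062] bed mm [-257.8  104.8  413.9] rot left deg [-0.4  1.1 -2.1] q [-0.84  0.58  0.53  1.97  0.45  0.71] F [ 0.6 -0.5  0.6] Fbed [-0.  -0.6  0.7] w 0.0853
[(array([34., 26., 21.]), 0.71), (array([-23., 330., -96.]), 0.68), (array([-132., -155.,  -23.]), 0.59)]
```

View pics/side6.png

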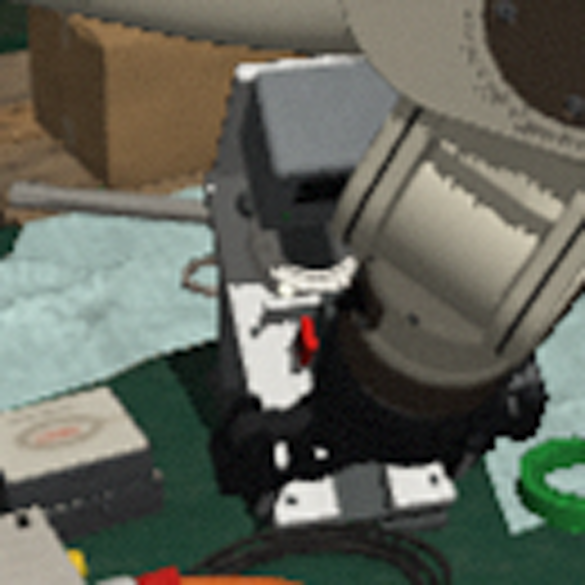

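Emit:
{"op": "move_arm", "data": {
  "series": [
    [[-1.5,4,0.5,-3,-2,0,1],[-1.5,4,0.5,-3,-2,0,1],[-2,4,0.5,-3,-2,0,1],[-2,4,0.5,-3,-2,0,1],[-2,4,0.5,-3,-2,0,1]]
  ]
}}

```text
clock: 10.5
eef_pos: [0.3461, -0.0842, 0.3126]
tool_rot: [0.7, 0.68, 0.208, -0.057]
ft_force: [0.9, 1.1, 1.9]
grip_width: 0.0853
```

Emit:
{"op": "move_arm", "data": {
  "series": [
    [[-2,4,0.5,-3,0,0,1],[-2,4,0.5,-3,0,0,1],[-1,4,0.5,0,0,0,1],[-1,4,0.5,0,0,0,1],[-1,4,0.5,0,0,0,1]]
  ]
}}

```text
clock: 11.0
eef_pos: [0.2681, 0.1278, 0.3398]
tool_rot: [0.698, 0.693, 0.18, -0.016]
ft_force: [1.7, 0.0, 0.4]
grip_width: 0.0855
```

Run:
```python
from h import *
st()
for n_,(a,b,c,e) in {"side":(90,220,190,320)}.items():
    p,d=bot.camera(n_);np.savez(f"{n_}7.npz",p=p,d=d)
    cv2.imwrite(f"pics/{n_}7.png",cv2.resize(p[a:b,c:e,::-1],None,fx=4.5,fy=4.5,interpolation=cv2.INTER_CUBIC))
    cv2.imwrite(f"pics/{n_}7f.png",p[...,::-1])
    print([ (tobed(r["at"]).round(0),r["confidence"]) for r in bot.find_in(n_,"bearing")])
```

```text
t 11.0 tcp [0.2681 0.1278 0.3398] bed mm [ 80.4 319.4 218.2] rot left deg [19.6 11.4 -2.8] q [ 0.22 -0.45 -0.38  1.35  0.22  1.83] F [1.7 0.  0.4] Fbed [ 0.4 -1.7  0.2] w 0.0855
[(array([-26., 328., -98.]), 0.92), (array([-134., -157.,  -25.]), 0.85), (array([39.,  9., 19.]), 0.71)]
```

View pics/side7.png

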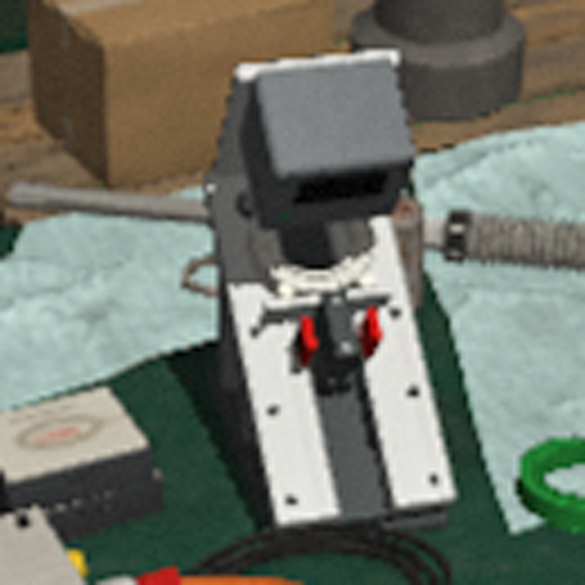

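View pics/side7f.png

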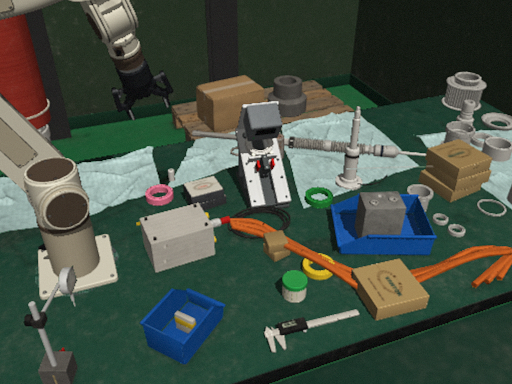

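The view is clear now. The ring is seated behind the jaw at (320,270) in the crop, with both red tabs out. I measure the ring's centre and the jaw's travel.

Run:
```python
from h import *
from scipy.optimize import least_squares
for s in("side0","side7"):
    z=np.load(s+".npz");p=z["p"].astype(int);d=z["d"];W=cloud("side",p,d)
    L=((W-O)@np.stack([ux,by,n],1)*1000)
    q=p
    m=(q[...,0]>90)&(q[...,0]>2.2*q[...,1])&(q[...,0]>2.2*q[...,2])&(d>0)&(abs(L[...,1])<40)&(L[...,2]>4)&(L[...,2]<48)&(abs(L[...,0]+50)<90)
    print(s,"red x",np.percentile(L[m][:,0],[5,25,50,75,95]).round(1),"y",np.percentile(abs(L[m][:,1]),[5,50,95]).round(1))
    m=(d>0)&(abs(L[...,2]-22)<3.5)&(abs(L[...,1])<48)&(L[...,0]>-70)&(L[...,0]<110)
    Q=L[m]; c0=-20 if s=="side0" else 60
    f=lambda c:np.hypot(Q[:,0]-c[0],Q[:,1]-c[1])
    # annulus fit: maximise points with 30<r<44.5
    best=max(((( (f((x,y))<44.5)&(f((x,y))>31)).sum()-((f((x,y))<29)).sum(),x,y) for x in np.arange(c0-12,c0+12,1) for y in np.arange(-5,6,1)))
    print(len(Q),"annulus best",best)
    lo=[]
    for y in np.arange(-24,25,4):
        k=Q[abs(Q[:,1]-y)<2.5]
        if len(k): lo.append((y,k[:,0].min().round(1),(k[:,0].min()+np.sqrt(44**2-y*y)).round(1)))
    print(np.median([a[2] for a in lo]),lo)
    print("normal of ring", Q[:,2].mean(), [np.round(v,3) for v in np.linalg.lstsq(np.c_[Q[:,:2],np.ones(len(Q))],Q[:,2],rcond=None)[0]])
```

```text
side0 red x [-111.2 -107.  -101.9  -95.9  -89.8] y [20.1 23.4 26.6]
289 annulus best (np.int64(212), np.int64(-19), np.int64(1))
-19.4 [(np.int64(-24), np.float64(-63.3), np.float64(-26.4)), (np.int64(-20), np.float64(-63.3), np.float64(-24.1)), (np.int64(-16), np.float64(-60.4), np.float64(-19.4)), (np.int64(-12), np.float64(-60.4), np.float64(-18.1)), (np.int64(-8), np.float64(-60.0), np.float64(-16.7)), (np.int64(-4), np.float64(-62.9), np.float64(-19.1)), (np.int64(0), np.float64(-62.3), np.float64(-18.3)), (np.int64(4), np.float64(-62.9), np.float64(-19.1)), (np.int64(8), np.float64(-69.8), np.float64(-26.5)), (np.int64(12), np.float64(-61.0), np.float64(-18.7)), (np.int64(16), np.float64(-67.9), np.float64(-27.0)), (np.int64(20), np.float64(-60.0), np.float64(-20.8)), (np.int64(24), np.float64(-67.0), np.float64(-30.1))]
normal of ring 21.661741444197677 [np.float64(-0.005), np.float64(0.002), np.float64(21.55)]
side7 red x [-33.1 -29.  -23.3 -16.5  -8.9] y [20.1 22.6 26.6]
206 annulus best (np.int64(119), np.int64(60), np.int64(1))
5.8 [(np.int64(-24), np.float64(-33.4), np.float64(3.5)), (np.int64(-20), np.float64(-33.4), np.float64(5.8)), (np.int64(-16), np.float64(-28.0), np.float64(13.0)), (np.int64(-12), np.float64(4.8), np.float64(47.1)), (np.int64(-8), np.float64(-41.9), np.float64(1.4)), (np.int64(-4), np.float64(16.9), np.float64(60.7)), (np.int64(0), np.float64(-43.7), np.float64(0.3)), (np.int64(4), np.float64(-43.7), np.float64(0.1)), (np.int64(8), np.float64(-44.4), np.float64(-1.1)), (np.int64(12), np.float64(-32.7), np.float64(9.6)), (np.int64(16), np.float64(4.8), np.float64(45.8)), (np.int64(20), np.float64(19.6), np.float64(58.8)), (np.int64(24), np.float64(-32.2), np.float64(4.6))]
normal of ring 21.910119556400428 [np.float64(-0.008), np.float64(-0.002), np.float64(22.115)]
```

The ring's centre is at x≈60, y≈1 mm (the seat is at 60, 0) and it lies flat. The jaw has travelled about 78 to 80 mm and the buttons are out at their rest width. I'm handing the job in.

Run:
```python
from h import *
bot.job_done(); st()
```

```text
the job is handed in; nothing more can be done
the job is handed in; nothing more can be done
```

I pinched both red buttons with the gripper square to the bed and slid the jaw about 80 mm up the slope. It stalled there at about 23 N, which I took as the bearing home against the pins. I then let go, backed out square to the bed, moved the arm clear and handed the job in at about 11 s. No verdict was reported.

**Last checks in the side camera:**
- **Bearing:** the ring's centre fits at about (60, 1) mm in the bed frame, against the seat at (60, 0). It lies flat, with its top 22 mm off the bed. The fit is only good to a few millimetres.
- **Jaw:** it travelled about 78 to 80 mm, judged by how far the red buttons moved.
- **Buttons:** both are back out at their rest width.
- **Bystanders:** nothing looked shifted in the final side picture; I did not measure them.

**Checks that were weak or disagreed:**
- A second estimate of the bearing from its low edge gave no usable result, because the jaw's own points got mixed in.
- The jaw probably settled back 1 to 2 mm onto its catch after release. The locking point is at 78 mm and the pass limit is 76 mm, so that should be inside tolerance.
- The stop pins are hidden under the measuring head, so I did not see the bearing touch them.

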